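# Reset the tripped gas supply with the spring-return key switch

## Task

The gas to the cooking line has tripped. On the gas reset station, swing the splash cover up by its bar handle so that it stands open, take the round-headed key out of the key block, ease it all the way down into the lock, working it past the sticky pins without forcing it, and turn it a quarter turn clockwise against its spring. Finish still gripping the key and holding it turned; leave the square-headed key in the block and everything else on the worktop alone.

Things in the scene. Friction and masses are not known exactly. Their poses are not given: they have to be found in the camera images.
- station: gas reset station, a fixed flat metal housing 200 (x, front to back) x 220 (y) mm, its level panel 65 mm above the worktop; origin at the centre of its underside, x points away from its front, z up. On the panel under the splash cover: the square lock rosette left of the middle and, to its right, two glass pilot lamps 11 mm high.
- cover (a joint): angle of the splash cover (rad): 0 lies closed on the panel, grows as its front edge swings up and back, stop at 1.85 (a little past upright). It starts at 0 to 0.2. The hinge is stiff: the cover stays where it is left, and needs about 4 N at the handle.
- cover_hinge (a point): middle of the cover's hinge axis, which runs along the station's y, 85 mm behind the station's centre and 77 mm above the worktop. The clear cover with grey frame is 168 mm wide (y), reaches 165 mm forward of the axis and is 23 mm deep; the closed cover's handle is 145 mm forward of the axis and 47.5 mm above it.
- cover_handle (a point): middle of the cover's round steel bar handle, 11 mm thick and 90 mm long, which runs along the station's y near the cover's free front edge; the bar's axis is 35 mm off the cover's outer face, on two posts 38 mm either side of its middle. Moves with the cover.
- lock_face (a point): centre of the lock's mouth, on top of the 40 mm square steel rosette, 73 mm above the worktop, 8 mm above the panel, at station x -45, y +30 mm; axes as the station's. The keyway runs straight down: a slot 13 mm along y by 5.6 mm along x with a sloped mouth 3 mm wide all round. The key goes in either way round and can turn only when fully home, its collar within 2 mm of the face.
- lock_turn (a joint): angle of the lock's plug (rad): 0 at rest, slot along the station's y; grows clockwise seen from above; stop at 1.65. The key has about 0.15 rad of play before the plug follows; a spring (to 0.13 N m) turns it back. Two sticky spring pins, 19.5 and 28.5 mm below the face, resist with up to 25 N a key pushed straight, clearly less when it is nudged 1 mm to and fro along the blade's width.
- key_block: fixed white key block 52 x 138 x 50 mm; origin at the centre of its underside, y along its length. Two key slots 64 mm apart along y hold one key each, either key in either slot.
- round_key: the gas key, upright in the block: flat black round head, 36 mm across (y-z plane), 10 mm thick (x), its centre 31 mm above the origin. Origin: underside of the round steel collar (24 mm wide, 4 mm thick) that rests on the block and later on the lock; z up. Below: a round neck, 10 mm, then a toothed blade 11 mm wide (y), 4 mm thick (x), its point 38 mm below the origin. 40 g.
- square_key: another key, with a square head 34 x 34 x 10 mm, same measures and origin otherwise, upright in the other slot of the block; not wanted.
- shaker: salt shaker, 44 mm wide, 90 mm tall, standing; origin at the centre of its underside. Bystander.
- tub: spread tub, 96 x 137 x 53 mm; origin at the centre of its underside. Bystander.
- bottle: squeeze bottle, 57 mm wide, 218 mm tall, standing; origin at the centre of its underside. Bystander.

How it is judged:
By the outcome, as a careful person would: the job done as asked, in the order asked, and still so for the second after the job is handed in, while the arm keeps its last pose, push and grip.
It also fails if it takes over 72 s, if anything falls off the work surface, if the arm or the gripper's body presses on something with over 40 N, if the wrist force passes 120 N, or if a joint passes its speed limit or range.

## Robot

A 7-joint arm with a two-finger parallel gripper is mounted at the origin on a cart in front of the work surface, level with it; the furniture and walls round the work are solid. World frame = base frame: x ahead of the robot, y to its left, z up, the work surface at z = 0. Lengths are in mm, angles in rad, forces in N, time in s.
With the tool pointing down it reaches from about 400 to 875 mm from the base axis. Payload 4.4 kg.
Tool frame: the origin (TCP) lies on the centre line of the jaws, within the pads' length; the fingertips stand 11 mm ahead of it and the grasp point (between the pads) lies 8 mm behind it (ctrl.tips_ahead is the distance from the TCP to the fingertips, in mm); z points along the fingers, y is the line along which they close (so a half turn about z gives the same grasp; the last joint's range is limited). The gripper opens to 85 mm and grips with 20 to 120 N. Pads are 22 mm wide; open, the fingers measure 114 mm over their backs; the gripper's body (76 mm by 85 mm) begins 54 mm behind the grasp point. The pads swing forward as they close: fully open they stand 13 mm farther back than shut.
Start: joints at [-1.377, 0.628, 0.038, 1.517, -0.027, 0.996, -0.02], TCP at [166.952, 628.207, 242.313] pointing down, gripper open.
Joint ranges: [-3.06, 3.06], [-0.37, 2.12], [-1.25, 1.32], [0.18, 2.47], [-1.1, 4.24], [0.23, 1.98], [-2.94, 2.94]. Speed limits (rad/s): [2.57, 2.57, 3.14, 3.14, 3.14, 3.14, 3.14].

## Interface

Orientations are given as [roll, pitch, yaw] about the fixed x, y, z axes, in that order (R = Rz(yaw) Ry(pitch) Rx(roll)).
In Python, from cell import ctrl, eyes, job gives the robot as it stands. The module is installed in compiled form; this text tells all that it offers.
- The arm moves only by the tool carry_out, never from a script. Its argument "moves" is a list of rows, each an object of numbers: "tx", "ty", "tz": the shift along the tool's x, y, z as a fraction of full scale; "twist": the turn about the tool's z as a fraction of full scale; "fingers": the opening, from 0 (shut) to 1 (fully open). In form: [{"tx": .., "ty": .., "tz": .., "twist": .., "fingers": ..}, ...]. A call has 1 to 12 rows; each row shifts and turns the commanded pose from where the row before left it, along the tool's axes as they then stand; what a row does not reach is not made up. Full scale, the value 1, is 0.3 m for a shift and pi rad for a turn. A row lasts 1/8 s, in which the tool goes at most 62.5 mm and 10.7 degrees, less where a joint would pass 70% of its speed; a pose out of reach is approached as far as the arm can. A call with a number of a shift or a turn outside -1 to 1 is refused whole. A call with a gripper value outside its range is refused whole. The fingers move at their own pace and stop on an object; the grip force is fixed at half the most. Time passes only in rows, so rows that do not move let the fingers close. It gives the time, the measured TCP pose, the force, the opening and the grip force at its end, in the units of the state.
- ctrl.read_state(): the state, without advancing time (a new reading comes with each control period).
- eyes.get_image(name): name is "scene" or "top"; returns a dict with "color" (384x512x3 uint8, blue, green, red), "fovy" (degrees; the focal length in pixels is half the picture's height over the tangent of half this angle, whatever the lens; pixels are square), "cx", "cy" (the principal point, pixels), "world_from_camera" (4x4, takes a point from camera to world coordinates). Camera axes: x right, y up, looking along -z (the intrinsics and any distortion apply to the point x, -y, -z); pixel columns grow to the right and rows downward; lengths in mm; the calibration is good to about 2 mm. A picture is of the moment at which its call begins. There is no depth.
- job.finish_job(): hands the job in; it is judged then, once.
The state is a dict: "clock": time; "qpos": joint angles; "qd": joint speeds; "tau": joint torques, N m; "eef_pos": TCP position; "tool_rot": TCP orientation; "force": force on the tool from outside, world axes, zero at the start; "torque": the same for the moment, N m; "width": finger opening in mm; "gripper_force": force on a finger pad.
Only numpy, scipy, OpenCV 4.12 (cv2) and the standard library are available. Lean on these libraries where they do the work, as an engineer would, in place of code of your own. Each camera call takes 0.05 s, during which the arm holds its last target. There are 200 camera calls.

## Working session

There is one attempt and no reset: what is moved stays moved. The work goes in short steps, Python scripts to look and compute and a tool call to move; the robot and the scene stay as the last step left them, time stands still between calls to the robot, and variables do not carry over. Pictures are saved under pics/ and viewed, at most 10 in all, crops included, and the job is handed in when it is done.

Besides the shell and the picture viewer there is one more tool, called after "Emit:" as name(argument=value, ...) on one line, values as JSON. carry_out: Moves the arm, as the interface text tells. Its arguments: {"type":"object","properties":{"moves":{"type":"array","items":{"type":"object","properties":{"tx":{"type":"number","minimum":-1,"maximum":1},"ty":{"type":"number","minimum":-1,"maximum":1},"tz":{"type":"number","minimum":-1,"maximum":1},"twist":{"type":"number","minimum":-1,"maximum":1},"fingers":{"type":"number"}}}}},"required":["moves"]}

```bash
mkdir -p pics; cat > h.py <<'E'
import numpy as np, cv2
from cell import ctrl, eyes, job
def snap(n,f):
    im=eyes.get_image(n); cv2.imwrite(f,im["color"]); np.save(f"{n}.npy",{k:v for k,v in im.items()},allow_pickle=True); return im
def load(n): return np.load(f"{n}.npy",allow_pickle=True).item()
def ray(im,u,v):
    f=im["color"].shape[0]/2/np.tan(np.radians(im["fovy"])/2); T=np.array(im["world_from_camera"])
    d=T[:3,:3]@np.array([(u-im["cx"])/f,-(v-im["cy"])/f,-1]); return T[:3,3],d
def atz(im,u,v,z):
    o,d=ray(im,u,v); return o+d*(z-o[2])/d[2]
def proj(im,p):
    f=im["color"].shape[0]/2/np.tan(np.radians(im["fovy"])/2); T=np.array(im["world_from_camera"])
    c=np.linalg.inv(T)@np.r_[p,1]; return im["cx"]-f*c[0]/c[2], im["cy"]+f*c[1]/c[2]
E
python3 - <<'E'
from h import *
a=snap("scene","pics/s1.png");b=snap("top","pics/t1.png")
for i in (a,b): print({k:v for k,v in i.items() if k!="color"})
print(ctrl.read_state(), ctrl.tips_ahead)
cv2.imwrite("pics/c1.png",cv2.resize(a["color"],(800,600)));cv2.imwrite("pics/c2.png",cv2.resize(b["color"],(800,600)))
E
```

```text
{'fovy': 47.50225483766785, 'cx': 245.51809074734388, 'cy': 180.63883662858206, 'world_from_camera': array([[ 6.15406918e-01,  4.81136754e-01, -6.24325035e-01,
        -2.73787081e+02],
       [-7.87945738e-01,  3.96021560e-01, -4.71495958e-01,
        -5.88247994e+02],
       [ 2.03921391e-02,  7.82096125e-01,  6.22824062e-01,
         9.53258436e+02],
       [ 0.00000000e+00,  0.00000000e+00,  0.00000000e+00,
         1.00000000e+00]])}
{'fovy': 50.73308990225596, 'cx': 258.9945372142338, 'cy': 190.1883981965761, 'world_from_camera': array([[-2.51830596e-03,  9.97696922e-01, -6.77828088e-02,
         4.86923552e+02],
       [-9.99984728e-01, -2.84594546e-03, -4.73753637e-03,
         2.01011529e+01],
       [-4.91953163e-03,  6.77698431e-02,  9.97688853e-01,
         1.24727726e+03],
       [ 0.00000000e+00,  0.00000000e+00,  0.00000000e+00,
         1.00000000e+00]])}
{'clock': 0.1, 'qpos': array([-1.37684734,  0.62927627,  0.03844362,  1.51827838, -0.0269663 ,
        0.9962486 , -0.01999372]), 'qd': array([ 8.44462430e-04, -1.46990903e-03,  9.60674582e-04, -2.66309166e-03,
        2.80514447e-04,  1.33911648e-03,  7.97864874e-06]), 'tau': array([ 2.89115153e-03, -5.64529252e+01,  1.23043466e+00, -1.93974692e+01,
        1.13170064e-02,  5.44402254e-03,  7.64967012e-06]), 'eef_pos': array([166.78705508, 627.68703518, 241.46299926]), 'tool_rot': array([-3.13990061e+00,  4.56742322e-05,  2.88186901e+00]), 'force': array([-0.05666401,  0.0118212 ,  0.35920617]), 'torque': array([0.00181234, 0.01701136, 0.04384963]), 'gripper_force': 0.0, 'width': 85.51282667094858} 11.0
```

View pics/c1.png

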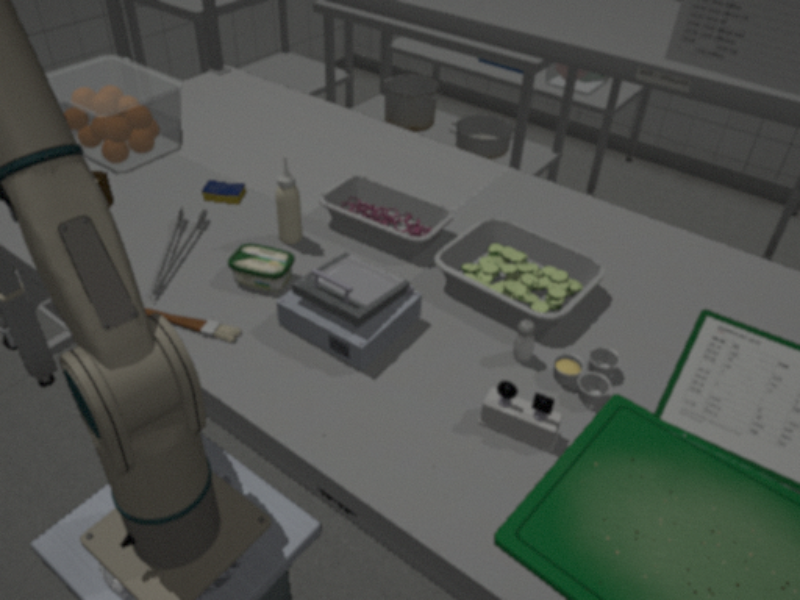

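View pics/c2.png

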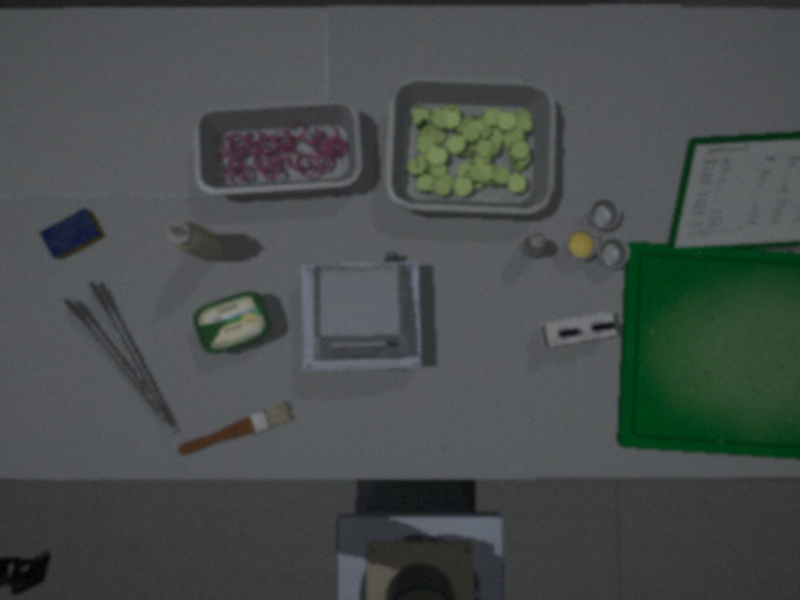

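Scene (800x600 view): the station is at about (350,310), the key block at (520,415), with the round key on the left in its far slot. In the top view the station is at (360,317) and the block at (580,330); the handle faces the robot. I'll zoom in next.

```bash
python3 - <<'E'
from h import *
def crop(n,u,v,w,h,s):
    c=load(n)["color"][v:v+h,u:u+w]; c=cv2.resize(c,None,fx=s,fy=s,interpolation=cv2.INTER_CUBIC)
    c=cv2.convertScaleAbs(c,alpha=1.7)
    for k in range(0,w,10): cv2.line(c,(k*s,0),(k*s,8 if k%50 else 16),(0,255,255),1); k%50==0 and cv2.putText(c,str(u+k),(k*s,26),0,.35,(0,255,255))
    for k in range(0,h,10): cv2.line(c,(0,k*s),(8,k*s),(0,255,255),1); k%20==0 and cv2.putText(c,str(v+k),(10,k*s+4),0,.35,(0,255,255))
    return c
A=crop("top",180,155,100,90,4);B=crop("scene",170,150,110,90,4)
C=crop("top",340,190,66,40,6);D=crop("scene",300,235,66,55,6)
m=np.zeros((600,800,3),np.uint8)
m[:330,:400]=cv2.resize(A,None,fx=1,fy=1)[:330,:400]; m[:330,400:800]=B[:330,:400]
m[335:575,:396]=C[:240]; m[335:600,400:796]=D[:265]
cv2.imwrite("pics/z1.png",m)
E
```

```text
(no output)
```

View pics/z1.png

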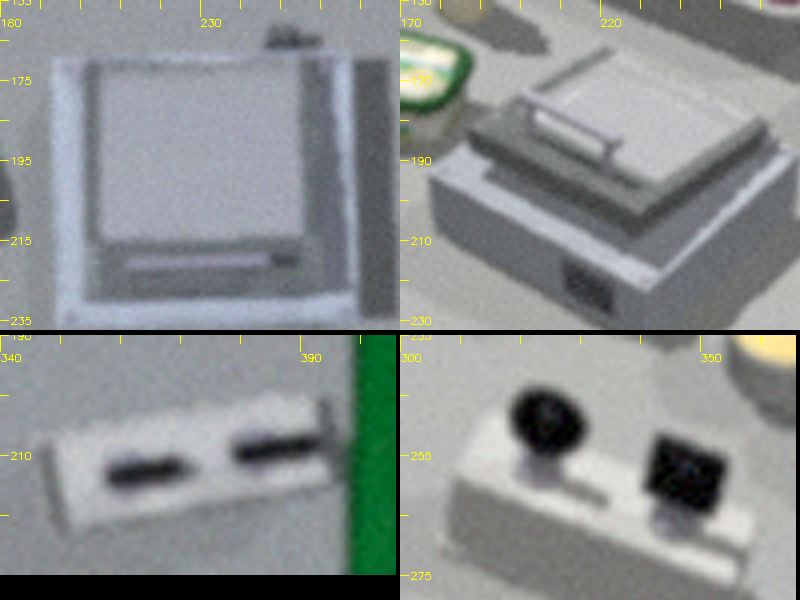

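The closeup shows the handle ends at top (211.3,220.7)/(247,220.2) and scene (201.3,173.7)/(224.5,185.8). The round key's head is at scene (324.7,249.5) and top (364.5,212.5), the square key's at (347.5,258) and (385.8,208.7).

```bash
cat >> h.py <<'E'
def tri(obs):
    A=np.zeros((3,3));b=np.zeros(3)
    for im,u,v in obs:
        o,d=ray(im,u,v); d=d/np.linalg.norm(d); P=np.eye(3)-np.outer(d,d); A+=P; b+=P@o
    p=np.linalg.solve(A,b); return p,[np.round(np.array(proj(im,p))-[u,v],1) for im,u,v in obs]
E
python3 - <<'E'
from h import *
np.set_printoptions(precision=1,suppress=True)
T=load("top");S=load("scene")
for n,t,s in [("hL",(211.3,220.7),(201.3,173.7)),("hR",(247,220.2),(224.5,185.8)),("rk",(364.5,212.5),(324.7,249.5)),("sk",(385.8,208.7),(347.5,258))]:
    print(n,*tri([(T,*t),(S,*s)]))
print("station top cam z65");
for p in [(193.3,169.5),(267.5,168),(193.5,236.8),(268.8,236.8)]: print(atz(T,*p,65))
print("station scene z65")
for p in [(234.2,222.5),(177.5,195),(269.5,189.5)]: print(atz(S,*p,65))
print("block z50 top cam")
for u,v in [(50,437),(318,393),(70,530),(335,480)]: print(atz(T,340+u/6,190+(v-335)/6,50))
print("block z50 scene cam")
for u,v in [(450,480),(743,585),(755,520),(490,405)]: print(atz(S,300+(u-400)/6,235+(v-335)/6,50))
print("keys at head z81 scene",atz(S,324.7,249.5,81),atz(S,347.5,258,81))
# slots on the block top: round collars
E
```

```text
hL [480.7 153.7 140.6] [array([ 0.7, -0.6]), array([-0.8, -0.1])]
hR [480.3  58.1 142.7] [array([ 0., -0.]), array([-0., -0.])]
rk [ 500.8 -276.5   82.2] [array([-0.1,  0.1]), array([ 0.2, -0. ])]
sk [ 511.9 -338.3   82.5] [array([ 0.1, -0. ]), array([-0.1,  0. ])]
station top cam z65
[628.7 218.6  65. ]
[632.5   0.6  65. ]
[432.  216.4  65. ]
[431.5  -2.4  65. ]
station scene z65
[441.3 -10.9  65. ]
[424.8 204.   65. ]
[629.5  -2.9  65. ]
block z50 top cam
[ 517.8 -237.8   50. ]
[ 539.1 -370.    50. ]
[ 472.1 -246.8   50. ]
[ 496.3 -377.2   50. ]
block z50 scene cam
[ 470.  -247.7   50. ]
[ 499.3 -379.3   50. ]
[ 536.2 -366.7   50. ]
[ 521.3 -238.1   50. ]
keys at head z81 scene [ 501.6 -275.8   81. ] [ 513.3 -338.    81. ]
```

Emit:
carry_out(moves=[{"twist": 0.052,"fingers": 0.6},{"twist": 0.052,"fingers": 0.6},{"twist": 0.052,"fingers": 0.6},{"twist": 0.052,"fingers": 0.6},{"twist": 0.052,"fingers": 0.6},{"twist": 0.052,"fingers": 0.6},{"twist": 0.052,"fingers": 0.6},{"twist": 0.052,"fingers": 0.6},{"tx": -0.145,"ty": 0.087,"fingers": 0.6},{"tx": -0.145,"ty": 0.087,"fingers": 0.6},{"tx": -0.145,"ty": 0.087,"fingers": 0.6},{"tx": -0.145,"ty": 0.087,"fingers": 0.6}])

```text
validation failed for argument at $.mo...
```

Emit:
carry_out(moves=[{"tx": 0,"ty": 0,"tz": 0,"twist": 0.052,"fingers": 0.6},{"tx": 0,"ty": 0,"tz": 0,"twist": 0.052,"fingers": 0.6}])

```text
clock: 0.35
eef_pos: [167.0, 627.8, 241.8]
tool_rot: [-3.141, 0.0, 2.549]
force: [-0.6, -0.4, 0.6]
width: 52.2
gripper_force: 0.0
```

Emit:
carry_out(moves=[{"tx": 0,"ty": 0,"tz": 0,"twist": 0.052,"fingers": 0.6},{"tx": 0,"ty": 0,"tz": 0,"twist": 0.052,"fingers": 0.6},{"tx": 0,"ty": 0,"tz": 0,"twist": 0.052,"fingers": 0.6},{"tx": 0,"ty": 0,"tz": 0,"twist": 0.052,"fingers": 0.6},{"tx": 0,"ty": 0,"tz": 0,"twist": 0.052,"fingers": 0.6},{"tx": 0,"ty": 0,"tz": 0,"twist": 0.052,"fingers": 0.6},{"tx": -0.145,"ty": 0.087,"tz": 0,"twist": 0,"fingers": 0.6},{"tx": -0.145,"ty": 0.087,"tz": 0,"twist": 0,"fingers": 0.6},{"tx": -0.145,"ty": 0.087,"tz": 0,"twist": 0,"fingers": 0.6},{"tx": -0.145,"ty": 0.087,"tz": 0,"twist": 0,"fingers": 0.6},{"tx": -0.145,"ty": 0.087,"tz": 0,"twist": 0,"fingers": 0.6},{"tx": -0.145,"ty": 0.087,"tz": 0,"twist": 0,"fingers": 0.6}])

```text
clock: 1.85
eef_pos: [325.1, 366.3, 242.2]
tool_rot: [-3.141, 0.0, 1.575]
force: [1.4, 0.3, 0.5]
width: 51.7
gripper_force: 0.0
```

Emit:
carry_out(moves=[{"tx": -0.124,"ty": 0.073,"tz": 0,"twist": 0,"fingers": 0.6},{"tx": -0.124,"ty": 0.073,"tz": 0,"twist": 0,"fingers": 0.6},{"tx": -0.124,"ty": 0.073,"tz": 0,"twist": 0,"fingers": 0.6},{"tx": -0.124,"ty": 0.073,"tz": 0,"twist": 0,"fingers": 0.6},{"tx": -0.124,"ty": 0.073,"tz": 0,"twist": 0,"fingers": 0.6},{"tx": -0.124,"ty": 0.073,"tz": 0,"twist": 0,"fingers": 0.6},{"tx": -0.124,"ty": 0.073,"tz": 0,"twist": 0,"fingers": 0.6},{"tx": 0,"ty": 0,"tz": 0,"twist": 0,"fingers": 0.6},{"tx": 0,"ty": 0,"tz": 0.08,"twist": 0,"fingers": 0.6},{"tx": 0,"ty": 0,"tz": 0.08,"twist": 0,"fingers": 0.6},{"tx": 0,"ty": 0,"tz": 0.08,"twist": 0,"fingers": 0.6},{"tx": 0,"ty": 0,"tz": 0,"twist": 0,"fingers": 0.6}])

```text
clock: 3.35
eef_pos: [477.1, 108.8, 168.9]
tool_rot: [-3.137, 0.001, 1.576]
force: [-0.5, -0.0, 0.9]
width: 51.0
gripper_force: 0.0
```

```bash
cat >> h.py <<'E'
def crop(n,u,v,w,h,s,a=1.7):
    c=load(n)["color"][v:v+h,u:u+w]; c=cv2.resize(c,None,fx=s,fy=s,interpolation=cv2.INTER_CUBIC)
    c=cv2.convertScaleAbs(c,alpha=a)
    for k in range(0,w,10): cv2.line(c,(k*s,0),(k*s,8),(0,255,255),1); k%20==0 and cv2.putText(c,str(u+k),(k*s,20),0,.35,(0,255,255))
    for k in range(0,h,10): cv2.line(c,(0,k*s),(8,k*s),(0,255,255),1); k%20==0 and cv2.putText(c,str(v+k),(10,k*s+4),0,.35,(0,255,255))
    return c
E
python3 - <<'E'
from h import *
snap("scene","pics/s2.png"); cv2.imwrite("pics/z2.png",crop("scene",150,120,150,115,5))
print(ctrl.read_state())
E
```

```text
{'clock': 3.4, 'qpos': array([-0.53648701,  0.5392313 ,  0.37246626,  2.03480077, -0.32514309,
        0.62578041,  0.05913894]), 'qd': array([-0.00091175, -0.02546615,  0.01557902, -0.02125006,  0.00438256,
        0.00365204,  0.00049364]), 'tau': array([ 1.59951160e-02, -4.20132208e+01,  4.16658148e+00, -1.22687343e+01,
       -2.55403627e-02,  4.37341820e-03,  1.90331665e-02]), 'eef_pos': array([478.11057298, 108.70964557, 169.90772175]), 'tool_rot': array([-3.13948599e+00,  1.87151026e-04,  1.57581828e+00]), 'force': array([-0.77132427,  0.32336098, -0.05765391]), 'torque': array([-0.0040173 ,  0.0084066 , -0.03966777]), 'gripper_force': 0.0, 'width': 51.17166888493164}
```

View pics/z2.png

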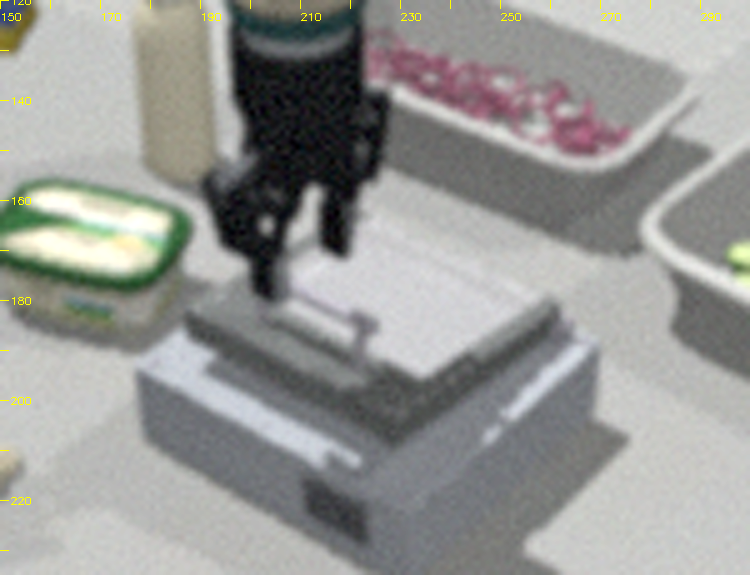

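The picture shows the open fingers either side of the bar, near finger at (205,179) and far finger at (217,168). Next: lower and grip.

Emit:
carry_out(moves=[{"tx": 0,"ty": 0.003,"tz": 0.04,"twist": 0,"fingers": 0.6},{"tx": 0,"ty": 0,"tz": 0.04,"twist": 0,"fingers": 0.6},{"tx": 0,"ty": 0,"tz": 0.04,"twist": 0,"fingers": 0.6},{"tx": 0,"ty": 0,"tz": 0,"twist": 0,"fingers": 0.3},{"tx": 0,"ty": 0,"tz": 0,"twist": 0,"fingers": 0.2},{"tx": 0,"ty": 0,"tz": 0,"twist": 0,"fingers": 0.0},{"tx": 0,"ty": 0,"tz": 0,"twist": 0,"fingers": 0.0},{"tx": 0,"ty": 0,"tz": 0,"twist": 0,"fingers": 0.0}])

```text
clock: 4.4
eef_pos: [482.8, 108.0, 134.9]
tool_rot: [3.136, 0.0, 1.575]
force: [4.3, 0.4, -5.2]
width: 8.9
gripper_force: 58.3
```

```bash
python3 - <<'E'
import numpy as np
p=np.radians(np.linspace(26.3,117,25)); x=-152.6*np.cos(p)/300; z=152.6*np.sin(p)/300
print(np.c_[np.diff(np.round(x-x[0],3)),-np.diff(np.round(z-z[0],3))].round(3).tolist())
E
```

```text
[[0.016, -0.03], [0.018, -0.028], [0.019, -0.027], [0.022, -0.026], [0.023, -0.025], [0.024, -0.022], [0.026, -0.022], [0.028, -0.019], [0.028, -0.018], [0.03, -0.015], [0.03, -0.014], [0.032, -0.011], [0.032, -0.01], [0.033, -0.007], [0.033, -0.005], [0.033, -0.003], [0.034, -0.001], [0.033, 0.001], [0.034, 0.004], [0.033, 0.006], [0.032, 0.008], [0.032, 0.01], [0.032, 0.012], [0.03, 0.014]]
```

Emit:
carry_out(moves=[{"tx": 0,"ty": 0.016,"tz": -0.03,"twist": 0,"fingers": 0},{"tx": 0,"ty": 0.018,"tz": -0.028,"twist": 0,"fingers": 0},{"tx": 0,"ty": 0.019,"tz": -0.027,"twist": 0,"fingers": 0},{"tx": 0,"ty": 0.022,"tz": -0.026,"twist": 0,"fingers": 0},{"tx": 0,"ty": 0.023,"tz": -0.025,"twist": 0,"fingers": 0},{"tx": 0,"ty": 0.024,"tz": -0.022,"twist": 0,"fingers": 0},{"tx": 0,"ty": 0.026,"tz": -0.022,"twist": 0,"fingers": 0},{"tx": 0,"ty": 0.028,"tz": -0.019,"twist": 0,"fingers": 0}])

```text
clock: 5.4
eef_pos: [529.6, 109.1, 194.2]
tool_rot: [-3.134, -0.001, 1.576]
force: [-7.9, 3.0, 0.9]
width: 8.9
gripper_force: 58.5
```

Emit:
carry_out(moves=[{"tx": 0,"ty": 0.028,"tz": -0.018,"twist": 0,"fingers": 0},{"tx": 0,"ty": 0.03,"tz": -0.015,"twist": 0,"fingers": 0},{"tx": 0,"ty": 0.03,"tz": -0.014,"twist": 0,"fingers": 0},{"tx": 0,"ty": 0.032,"tz": -0.011,"twist": 0,"fingers": 0},{"tx": 0,"ty": 0.032,"tz": -0.01,"twist": 0,"fingers": 0},{"tx": 0,"ty": 0.033,"tz": -0.007,"twist": 0,"fingers": 0},{"tx": 0,"ty": 0.033,"tz": -0.005,"twist": 0,"fingers": 0},{"tx": 0,"ty": 0.033,"tz": -0.003,"twist": 0,"fingers": 0}])

```text
clock: 6.4
eef_pos: [608.5, 111.0, 222.7]
tool_rot: [3.14, -0.005, 1.576]
force: [-6.1, 5.7, 14.5]
width: 8.7
gripper_force: 62.9
```

Emit:
carry_out(moves=[{"tx": 0,"ty": 0.034,"tz": -0.005,"twist": 0,"fingers": 0},{"tx": 0,"ty": 0.033,"tz": -0.001,"twist": 0,"fingers": 0},{"tx": 0,"ty": 0.034,"tz": 0.002,"twist": 0,"fingers": 0},{"tx": 0,"ty": 0.033,"tz": 0.005,"twist": 0,"fingers": 0},{"tx": 0,"ty": 0.032,"tz": 0.008,"twist": 0,"fingers": 0},{"tx": 0,"ty": 0.032,"tz": 0.01,"twist": 0,"fingers": 0},{"tx": 0,"ty": 0.032,"tz": 0.012,"twist": 0,"fingers": 0},{"tx": 0,"ty": 0.03,"tz": 0.014,"twist": 0,"fingers": 0},{"tx": 0,"ty": 0,"tz": 0,"twist": 0,"fingers": 0}])

```text
clock: 7.52
eef_pos: [687.7, 112.4, 207.1]
tool_rot: [3.138, -0.005, 1.577]
force: [1.6, 5.6, 0.9]
width: 9.2
gripper_force: 62.6
```

```bash
python3 - <<'E'
from h import *
snap("scene","pics/s3.png"); cv2.imwrite("pics/z3.png",crop("scene",150,95,160,120,5))
s=ctrl.read_state();print(s["eef_pos"],s["force"],s["qpos"])
E
```

```text
[687.62075265 112.40394431 207.11128884] [2.07669863 6.1994783  0.27886181] [-0.40587623  0.76098807  0.38658824  1.41852321 -0.31557852  1.01865089
  0.05515507]
```

View pics/z3.png

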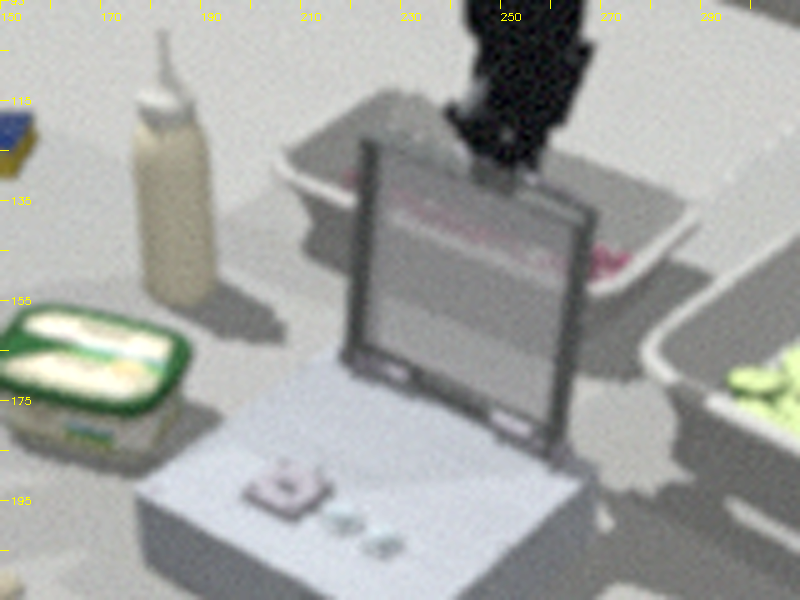

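The cover stands open (about 1.72 rad by the handle position), with the rosette at about (208,192) front-left and the lamps to its right. Next: release with a small opening, rise, and go towards the keys.

Emit:
carry_out(moves=[{"tx": 0,"ty": 0,"tz": 0,"twist": 0,"fingers": 0.26},{"tx": 0,"ty": 0,"tz": 0,"twist": 0,"fingers": 0.26},{"tx": 0,"ty": 0,"tz": 0,"twist": 0,"fingers": 0.26},{"tx": 0,"ty": 0,"tz": -0.05,"twist": 0,"fingers": 0.26},{"tx": 0,"ty": 0,"tz": -0.1,"twist": 0,"fingers": 0.26},{"tx": 0,"ty": 0,"tz": -0.15,"twist": 0,"fingers": 0.26},{"tx": 0,"ty": 0,"tz": 0,"twist": 0,"fingers": 0.26},{"tx": -0.12,"ty": 0,"tz": 0,"twist": 0,"fingers": 0.26},{"tx": -0.129,"ty": 0,"tz": 0,"twist": 0,"fingers": 0.26},{"tx": -0.129,"ty": -0.062,"tz": 0,"twist": 0,"fingers": 0.6},{"tx": -0.129,"ty": -0.062,"tz": 0,"twist": 0,"fingers": 0.6},{"tx": -0.129,"ty": -0.062,"tz": 0,"twist": 0,"fingers": 0.6}])

```text
clock: 9.07
eef_pos: [628.9, -84.3, 294.6]
tool_rot: [-3.139, 0.001, 1.574]
force: [0.2, -0.8, 0.7]
width: 51.1
gripper_force: 0.0
```

Emit:
carry_out(moves=[{"tx": -0.128,"ty": -0.085,"tz": 0,"twist": 0,"fingers": 0.6},{"tx": -0.128,"ty": -0.085,"tz": 0,"twist": 0,"fingers": 0.6},{"tx": -0.128,"ty": -0.085,"tz": 0,"twist": 0,"fingers": 0.6},{"tx": -0.128,"ty": -0.085,"tz": 0,"twist": 0,"fingers": 0.6},{"tx": -0.128,"ty": -0.085,"tz": 0,"twist": -0.028,"fingers": 0.6},{"tx": 0,"ty": 0,"tz": 0,"twist": -0.028,"fingers": 0.6},{"tx": 0,"ty": 0,"tz": 0.1,"twist": 0,"fingers": 0.6},{"tx": 0,"ty": 0,"tz": 0.1,"twist": 0,"fingers": 0.6},{"tx": 0,"ty": 0,"tz": 0.1,"twist": 0,"fingers": 0.6},{"tx": 0,"ty": 0,"tz": 0,"twist": 0,"fingers": 0.6},{"tx": 0,"ty": 0,"tz": 0,"twist": 0,"fingers": 0.6}])

```text
clock: 10.45
eef_pos: [504.1, -275.3, 206.1]
tool_rot: [-3.142, 0.001, 1.75]
force: [0.7, 0.2, 0.5]
width: 51.1
gripper_force: 0.0
```

```bash
python3 - <<'E'
from h import *
snap("scene","pics/s4.png");snap("top","pics/t4.png")
m=np.zeros((600,800,3),np.uint8)
m[:280,:396]=crop("top",180,180,66,40,6)[:280,:396].copy() if 0 else cv2.copyMakeBorder(crop("top",185,190,66,46,6),0,4,0,0,cv2.BORDER_CONSTANT)
m[:280,400:796]=cv2.copyMakeBorder(crop("scene",175,170,66,46,6),0,4,0,0,cv2.BORDER_CONSTANT)
m[290:590,:396]=crop("top",345,185,66,50,6); m[290:590,400:796]=crop("scene",300,215,66,50,6)
cv2.imwrite("pics/z4.png",m)
s=ctrl.read_state();print(s["eef_pos"],s["tool_rot"],s["force"],s["qpos"])
E
```

```text
[ 504.70062227 -275.27404532  206.71411939] [3.14011793e+00 1.42467903e-03 1.75054477e+00] [-0.01733688 -0.21635574 -0.16464894] [ 0.22303566  0.58510598  0.35395004  1.77991942 -0.26440477  0.82122374
  0.88362094]
```

View pics/z4.png

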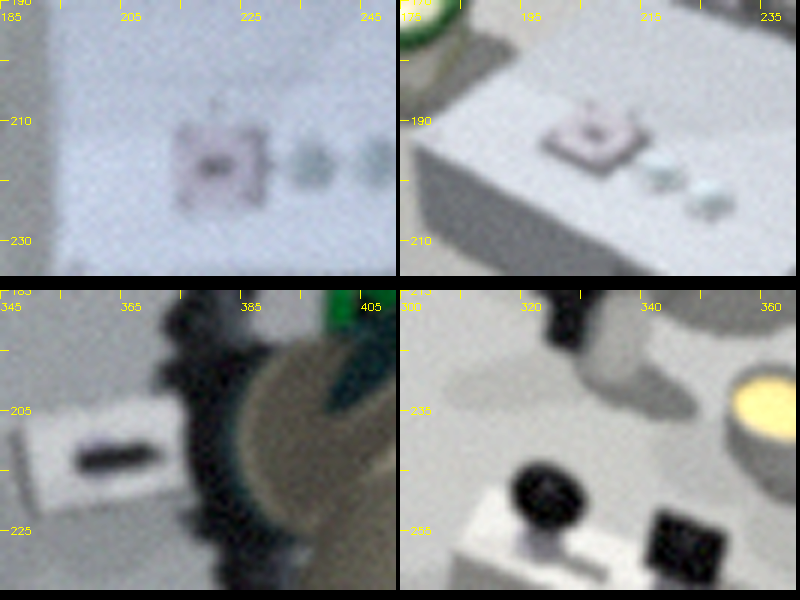

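```bash
python3 - <<'E'
from h import *
np.set_printoptions(precision=1,suppress=True)
T=load("top");S=load("scene")
def cen(im,u,v,w,h,dark):
    g=cv2.GaussianBlur(cv2.cvtColor(im["color"],6).astype(np.float32),(0,0),.7)[v:v+h,u:u+w]
    hi=np.percentile(g,60); lo=g.min(); wt=np.clip((hi-g)/(hi-lo)-dark,0,None)
    Y,X=np.mgrid[v:v+h,u:u+w]; return (wt*X).sum()/wt.sum(),(wt*Y).sum()/wt.sum()
t=cen(T,216,213,10,10,.35); s=cen(S,202,188,11,9,.35)
print("slot px",t,s,"tri",*tri([(T,*t),(S,*s)]),"z73",atz(T,*t,73),atz(S,*s,73))
for r in [(T,221.8,217.7),(S,207.8,192.5)]: print("rosette",atz(*r,73))
t=cen(T,355,207,18,12,.5); s=cen(S,316,241,17,17,.5)
print("key px",t,s,"tri",*tri([(T,*t),(S,*s)]),"z81",atz(T,*t,81),atz(S,*s,81))
E
```

```text
slot px (np.float64(220.38767533771528), np.float64(217.37447489021883)) (np.float64(207.69890872880512), np.float64(194.912298197956)) tri [489.2 137.8  58.8] [array([ 0.4, -0.3]), array([-0.5, -0. ])] z73 [488.1 137.6  73. ] [477.9 125.   73. ]
rosette [487.2 133.5  73. ]
rosette [486.8 132.5  73. ]
key px (np.float64(363.6051734009576), np.float64(212.58458226034347)) (np.float64(324.1353007221123), np.float64(249.51830611987256)) tri [ 500.8 -274.6   80.8] [array([-0.,  0.]), array([ 0., -0.])] z81 [ 500.8 -274.7   81. ] [ 500.6 -274.6   81. ]
```

Emit:
carry_out(moves=[{"tx": 0.005,"ty": -0.012,"tz": 0.08,"twist": 0,"fingers": 0.6},{"tx": 0,"ty": 0,"tz": 0.1,"twist": 0,"fingers": 0.6},{"tx": 0,"ty": 0,"tz": 0.1,"twist": 0,"fingers": 0.6},{"tx": 0,"ty": 0,"tz": 0.08,"twist": 0,"fingers": 0.5},{"tx": 0,"ty": 0,"tz": 0.05,"twist": 0,"fingers": 0.4},{"tx": 0,"ty": 0,"tz": 0.033,"twist": 0,"fingers": 0.4},{"tx": 0,"ty": 0,"tz": 0,"twist": 0,"fingers": 0.4},{"tx": 0,"ty": 0,"tz": 0,"twist": 0,"fingers": 0.4}])

```text
clock: 11.55
eef_pos: [500.9, -274.1, 73.2]
tool_rot: [3.14, 0.001, 1.751]
force: [-0.2, -0.1, -0.2]
width: 34.1
gripper_force: 0.0
```

```bash
python3 - <<'E'
from h import *
snap("scene","pics/s5.png"); cv2.imwrite("pics/z5.png",crop("scene",290,210,80,60,8))
s=ctrl.read_state();print(s["eef_pos"],s["tool_rot"],s["force"])
E
```

```text
[ 500.97506732 -274.10578461   73.29419348] [3.14039821e+00 8.90442534e-04 1.75082789e+00] [ 0.0113134  -0.62839913  0.69415103]
```

View pics/z5.png

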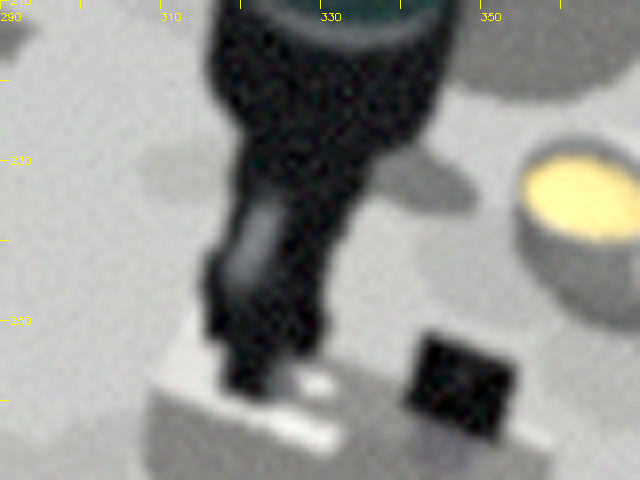

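The fingers straddle the round head at (322,250), clear of the square key. Next: close and lift.

Emit:
carry_out(moves=[{"tx": 0,"ty": 0,"tz": 0,"twist": 0,"fingers": 0.2},{"tx": 0,"ty": 0,"tz": 0,"twist": 0,"fingers": 0},{"tx": 0,"ty": 0,"tz": 0,"twist": 0,"fingers": 0},{"tx": 0,"ty": 0,"tz": 0,"twist": 0,"fingers": 0},{"tx": 0,"ty": 0,"tz": 0,"twist": 0,"fingers": 0}])

```text
clock: 12.22
eef_pos: [501.4, -273.9, 73.0]
tool_rot: [3.14, 0.001, 1.751]
force: [2.8, 0.2, 4.6]
width: 8.8
gripper_force: 59.6
```

Emit:
carry_out(moves=[{"tx": 0,"ty": 0,"tz": -0.03,"twist": 0,"fingers": 0},{"tx": 0,"ty": 0,"tz": -0.04,"twist": 0,"fingers": 0},{"tx": 0,"ty": 0,"tz": -0.05,"twist": 0,"fingers": 0},{"tx": 0,"ty": 0,"tz": -0.06,"twist": 0,"fingers": 0},{"tx": 0,"ty": 0,"tz": -0.1,"twist": 0,"fingers": 0},{"tx": 0,"ty": 0,"tz": -0.1,"twist": 0,"fingers": 0},{"tx": 0,"ty": 0,"tz": -0.05,"twist": 0.028,"fingers": 0},{"tx": 0,"ty": 0,"tz": 0,"twist": 0.028,"fingers": 0},{"tx": 0,"ty": 0,"tz": 0,"twist": 0,"fingers": 0}])

```text
clock: 13.35
eef_pos: [498.6, -274.0, 202.0]
tool_rot: [-3.139, -0.0, 1.575]
force: [-0.5, 0.5, -0.1]
width: 9.4
gripper_force: 59.2
```

Emit:
carry_out(moves=[{"tx": 0.077,"ty": -0.037,"tz": 0,"twist": 0,"fingers": 0},{"tx": 0.14,"ty": 0,"tz": 0,"twist": 0,"fingers": 0},{"tx": 0.14,"ty": 0,"tz": 0,"twist": 0,"fingers": 0},{"tx": 0.14,"ty": 0,"tz": 0,"twist": 0,"fingers": 0},{"tx": 0.14,"ty": 0,"tz": 0,"twist": 0,"fingers": 0},{"tx": 0.14,"ty": 0,"tz": 0,"twist": 0,"fingers": 0},{"tx": 0.14,"ty": 0,"tz": 0,"twist": 0,"fingers": 0},{"tx": 0.14,"ty": 0,"tz": 0,"twist": 0,"fingers": 0},{"tx": 0.14,"ty": 0,"tz": 0.05,"twist": 0,"fingers": 0},{"tx": 0.13,"ty": 0,"tz": 0.06,"twist": 0,"fingers": 0},{"tx": 0.04,"ty": 0,"tz": 0.06,"twist": 0,"fingers": 0},{"tx": 0,"ty": 0,"tz": 0,"twist": 0,"fingers": 0}])

```text
clock: 14.85
eef_pos: [485.8, 136.4, 149.4]
tool_rot: [-3.137, 0.001, 1.578]
force: [0.4, -0.1, -0.6]
width: 9.2
gripper_force: 59.2
```

```bash
python3 - <<'E'
from h import *
snap("scene","pics/s6.png");snap("top","pics/t6.png"); cv2.imwrite("pics/z6.png",crop("scene",165,145,100,75,8,1.5))
s=ctrl.read_state();p=s["eef_pos"];print(p,s["tool_rot"],s["force"],s["qpos"])
for n in("scene",):
    im=load(n)
    for dz in(-61,-27,-23,8): print(dz,proj(im,p+[0,0,dz]))
    print("face below",proj(im,[p[0],p[1],73]), [proj(im,[p[0]+a,p[1]+b,73]) for a,b in((5,0),(0,5))])
E
```

```text
[487.44858114 134.82604218 150.83224605] [-3.14090443e+00  1.09485474e-03  1.57434900e+00] [ 0.38113018 -0.33722945 -0.30840198] [-0.59218741  0.59311552  0.3961598   2.01240794 -0.38498175  0.60897486
  0.06629823]
-61 (np.float64(207.20706138957792), np.float64(187.94487850816253))
-27 (np.float64(206.82533561837732), np.float64(179.35537001278135))
-23 (np.float64(206.7796277195553), np.float64(178.32686102843076))
8 (np.float64(206.41950126715477), np.float64(170.22337560595892))
face below (np.float64(207.39165588231384), np.float64(192.09858277227067)) [(np.float64(208.46044000542622), np.float64(191.3048694659399)), (np.float64(206.19970918602831), np.float64(191.44669236688912))]
```

View pics/z6.png

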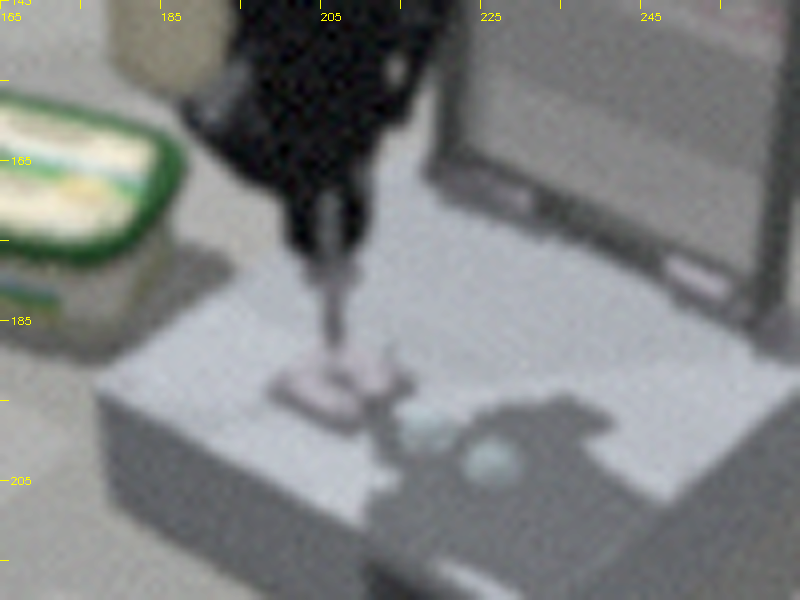

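The blade hangs just above the slot (tip at (207,189), slot at (207.5,192)), so I'll lower gently.

Emit:
carry_out(moves=[{"tx": 0,"ty": 0,"tz": 0.02,"twist": 0,"fingers": 0},{"tx": 0,"ty": 0,"tz": 0.02,"twist": 0,"fingers": 0},{"tx": 0,"ty": 0,"tz": 0.01,"twist": 0,"fingers": 0},{"tx": 0,"ty": 0,"tz": 0.01,"twist": 0,"fingers": 0},{"tx": 0,"ty": 0,"tz": 0.008,"twist": 0,"fingers": 0},{"tx": 0,"ty": 0,"tz": 0,"twist": 0,"fingers": 0}])

```text
clock: 15.7
eef_pos: [488.1, 136.3, 130.1]
tool_rot: [3.141, 0.0, 1.575]
force: [2.2, -0.4, -1.2]
width: 9.1
gripper_force: 59.1
```

Emit:
carry_out(moves=[{"tx": 0,"ty": 0,"tz": 0.008,"twist": 0,"fingers": 0},{"tx": 0,"ty": 0,"tz": 0.008,"twist": 0,"fingers": 0},{"tx": 0,"ty": 0,"tz": 0.008,"twist": 0,"fingers": 0},{"tx": 0,"ty": 0,"tz": 0.008,"twist": 0,"fingers": 0},{"tx": 0,"ty": 0,"tz": 0,"twist": 0,"fingers": 0}])

```text
clock: 16.32
eef_pos: [488.6, 136.3, 120.4]
tool_rot: [3.14, 0.0, 1.575]
force: [4.0, 0.4, -2.5]
width: 9.4
gripper_force: 58.8
```

Emit:
carry_out(moves=[{"tx": 0,"ty": 0.003,"tz": 0.006,"twist": 0,"fingers": 0},{"tx": 0.004,"ty": 0,"tz": 0.006,"twist": 0,"fingers": 0},{"tx": -0.008,"ty": 0,"tz": 0.005,"twist": 0,"fingers": 0},{"tx": 0.008,"ty": 0,"tz": 0.005,"twist": 0,"fingers": 0},{"tx": -0.008,"ty": 0,"tz": 0.005,"twist": 0,"fingers": 0},{"tx": 0.008,"ty": 0,"tz": 0.005,"twist": 0,"fingers": 0},{"tx": -0.008,"ty": 0,"tz": 0.005,"twist": 0,"fingers": 0}])

```text
clock: 17.2
eef_pos: [488.8, 136.6, 109.5]
tool_rot: [3.141, -0.002, 1.576]
force: [3.0, 7.6, 6.4]
width: 9.2
gripper_force: 60.2
```

Emit:
carry_out(moves=[{"tx": 0.009,"ty": 0.001,"tz": 0.004,"twist": 0,"fingers": 0},{"tx": -0.007,"ty": 0,"tz": 0.004,"twist": 0,"fingers": 0},{"tx": 0.007,"ty": 0,"tz": 0.005,"twist": 0,"fingers": 0},{"tx": -0.007,"ty": 0,"tz": 0.005,"twist": 0,"fingers": 0},{"tx": 0.007,"ty": 0,"tz": 0.005,"twist": 0,"fingers": 0},{"tx": -0.007,"ty": 0,"tz": 0.005,"twist": 0,"fingers": 0}])

```text
clock: 17.95
eef_pos: [489.1, 136.8, 102.2]
tool_rot: [3.141, -0.002, 1.575]
force: [0.1, 5.7, 22.5]
width: 9.2
gripper_force: 62.8
```

Emit:
carry_out(moves=[{"tx": 0.008,"ty": 0,"tz": 0,"twist": 0,"fingers": 0},{"tx": -0.007,"ty": 0,"tz": 0,"twist": 0,"fingers": 0},{"tx": 0.007,"ty": 0,"tz": 0.003,"twist": 0,"fingers": 0},{"tx": -0.007,"ty": 0,"tz": 0.003,"twist": 0,"fingers": 0},{"tx": 0.007,"ty": 0,"tz": 0.003,"twist": 0,"fingers": 0},{"tx": -0.007,"ty": 0,"tz": 0.003,"twist": 0,"fingers": 0}])

```text
clock: 18.7
eef_pos: [489.0, 137.1, 97.4]
tool_rot: [3.141, -0.001, 1.575]
force: [2.7, 6.2, 6.9]
width: 9.2
gripper_force: 60.1
```

Emit:
carry_out(moves=[{"tx": 0.005,"ty": 0,"tz": 0.003,"twist": 0,"fingers": 0},{"tx": -0.004,"ty": 0,"tz": 0.003,"twist": 0,"fingers": 0},{"tx": 0.004,"ty": 0,"tz": 0.002,"twist": 0,"fingers": 0},{"tx": 0,"ty": 0,"tz": 0,"twist": 0,"fingers": 0}])

```text
clock: 19.2
eef_pos: [489.1, 137.6, 95.9]
tool_rot: [3.141, -0.001, 1.575]
force: [1.5, 2.8, 13.8]
width: 9.1
gripper_force: 61.7
```

Emit:
carry_out(moves=[{"tx": -0.004,"ty": 0,"tz": 0.002,"twist": 0,"fingers": 0},{"tx": 0.005,"ty": 0,"tz": 0,"twist": 0,"fingers": 0},{"tx": -0.002,"ty": 0,"tz": 0,"twist": 0,"fingers": 0},{"tx": 0,"ty": 0,"tz": 0,"twist": 0,"fingers": 0}])

```text
clock: 19.7
eef_pos: [489.1, 137.6, 95.8]
tool_rot: [3.141, -0.002, 1.575]
force: [0.4, 2.9, 19.2]
width: 9.3
gripper_force: 62.6
```

The key is home: z holds at 96 while the force rises. Next: turn clockwise.

Emit:
carry_out(moves=[{"tx": 0,"ty": 0,"tz": -0.002,"twist": 0.02,"fingers": 0},{"tx": 0,"ty": 0,"tz": 0,"twist": 0.04,"fingers": 0},{"tx": 0,"ty": 0,"tz": 0,"twist": 0.04,"fingers": 0},{"tx": 0,"ty": 0,"tz": 0,"twist": 0.04,"fingers": 0},{"tx": 0,"ty": 0,"tz": 0,"twist": 0.04,"fingers": 0},{"tx": 0,"ty": 0,"tz": 0,"twist": 0,"fingers": 0}])

```text
clock: 20.45
eef_pos: [489.6, 137.7, 95.9]
tool_rot: [3.141, -0.002, 1.008]
force: [2.7, 3.7, 14.0]
width: 9.1
gripper_force: 61.4
```

```bash
python3 - <<'E'
from h import *
s=ctrl.read_state();print(s["eef_pos"],s["tool_rot"],s["force"],s["torque"],s["qpos"])
E
```

```text
[489.58037924 137.73475851  95.89722103] [ 3.14107176e+00 -1.83901832e-03  1.00828804e+00] [ 2.71466938  3.74710215 14.04166065] [ 0.95514898 -0.61902679 -0.04811023] [-0.6390674   0.71182601  0.47459758  2.04452368 -0.63403976  0.52969437
 -0.26567869]
```

Emit:
carry_out(moves=[{"tx": 0,"ty": 0,"tz": 0,"twist": 0.041,"fingers": 0},{"tx": 0,"ty": 0,"tz": 0,"twist": 0.041,"fingers": 0},{"tx": 0,"ty": 0,"tz": 0,"twist": 0.041,"fingers": 0},{"tx": 0,"ty": 0,"tz": 0,"twist": 0.041,"fingers": 0},{"tx": 0,"ty": 0,"tz": 0,"twist": 0.041,"fingers": 0},{"tx": 0,"ty": 0,"tz": 0,"twist": 0.041,"fingers": 0},{"tx": 0,"ty": 0,"tz": 0,"twist": 0.041,"fingers": 0},{"tx": 0,"ty": 0,"tz": 0,"twist": 0.041,"fingers": 0},{"tx": 0,"ty": 0,"tz": 0,"twist": 0.041,"fingers": 0},{"tx": 0,"ty": 0,"tz": 0,"twist": 0,"fingers": 0},{"tx": 0,"ty": 0,"tz": 0,"twist": 0,"fingers": 0}])

```text
clock: 21.82
eef_pos: [489.7, 138.1, 95.9]
tool_rot: [-3.139, -0.001, -0.151]
force: [2.4, 3.8, 12.1]
width: 9.7
gripper_force: 61.3
```

```bash
python3 - <<'E'
from h import *
a=snap("scene","pics/s7.png");b=snap("top","pics/t7.png"); m=np.zeros((600,800,3),np.uint8)
m[:,:400]=crop("scene",170,90,100,150,4)[:,:400]; m[:,400:]=crop("top",180,110,100,150,4)[:,:400]; cv2.imwrite("pics/z7.png",m)
s=ctrl.read_state();print(s["eef_pos"],s["tool_rot"],s["force"],s["torque"],s["qpos"],s["width"])
E
```

```text
[489.72930015 138.05314066  95.90758923] [-3.13870181e+00 -1.04301220e-03 -1.50573227e-01] [ 2.83828424  3.41047262 11.06784107] [ 1.07639145 -0.8470581   0.04417335] [-0.81795306  0.8110585   0.78692654  2.04903737 -0.94366752  0.69004814
 -1.1195074 ] 9.338711584927227
```

View pics/z7.png

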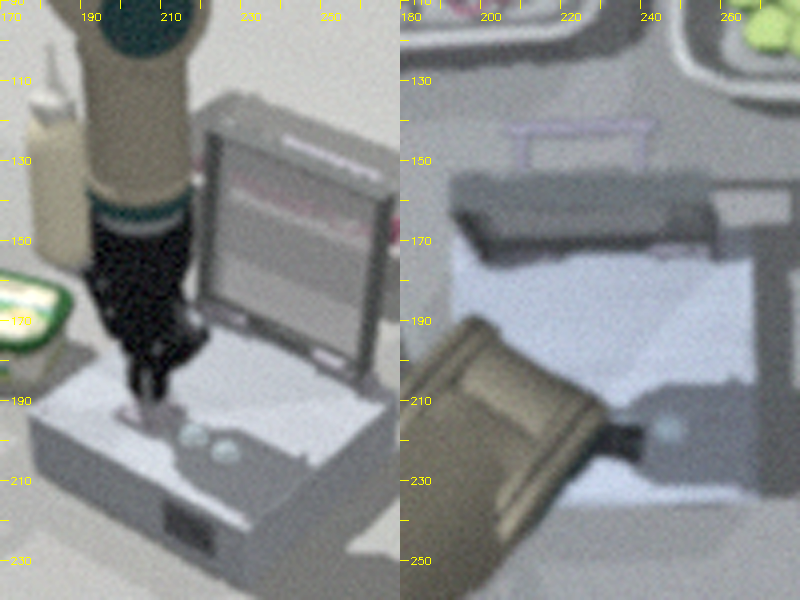

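The cover stays open, the collar sits on the rosette and the lamps are intact. I'll add a small margin to the turn.

Emit:
carry_out(moves=[{"tx": 0,"ty": 0,"tz": 0,"twist": 0.015,"fingers": 0},{"tx": 0,"ty": 0,"tz": 0,"twist": 0,"fingers": 0},{"tx": 0,"ty": 0,"tz": 0,"twist": 0,"fingers": 0},{"tx": 0,"ty": 0,"tz": 0,"twist": 0,"fingers": 0},{"tx": 0,"ty": 0,"tz": 0,"twist": 0,"fingers": 0}])

```text
clock: 22.55
eef_pos: [489.7, 138.0, 95.9]
tool_rot: [-3.139, -0.001, -0.198]
force: [3.0, 4.5, 12.1]
width: 9.3
gripper_force: 61.1
```

```bash
python3 - <<'E'
from h import *
s=ctrl.read_state();print(s["eef_pos"],s["tool_rot"],s["force"],s["torque"],s["width"],s["gripper_force"])
E
```

```text
[489.73700165 138.02120596  95.90410278] [-3.13863797e+00 -8.77318021e-04 -1.97588578e-01] [ 3.04648003  4.4634144  12.07147908] [ 1.12630541 -0.82505367  0.1423688 ] 9.298773368122788 61.14306092262268
```

```bash
python3 -c "
from cell import job; print(job.finish_job())"
```

```text
the job is handed in; nothing more can be done
None
```

The job is handed in: the cover stands open at about 1.72 rad, and the round key is fully home and held turned about 1.77 rad clockwise at the gripper, roughly 1.6 rad at the lock plug after its play. The plug angle is worked out from the gripper rather than measured, and no verdict came back.

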